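# Shut and cap the unused gas outlet on a welding bench

## Task

Take the spare shielding-gas outlet out of service: that is the station whose outlet carries only a loose knurled cap, not the one with the upright flowmeter. First turn its lever handle all the way to closed, then screw its cap down until it stops tight. The flowmeter station is in use: leave its lever open, do not bump its glass flowmeter, and do not knock over the small jar between the stations.

Things in the scene. Friction and masses are not known exactly. Their poses are not given: they have to be found in the camera images.
- capped_station: Spare outlet station, fixed to the bench: base plate 85 (x) x 200 (y) x 10 mm; 24 mm brass pipe along its y, axis 55 mm up, with a ball valve (43 mm diameter, pivot at (0, -30) mm) and an upright capped outlet (axis at (0, +75) mm). Origin: centre of the plate's underside; z up; at yaw 0 its -x faces the robot. Left or right of the robot's centre line, yaw within 0.3 rad.
- lever_pivot (a point): Point on the vertical turning axis of the spare station's valve lever, fixed to the station, 125 mm above the bench, the same height as lever_grip.
- lever_grip (a point): Middle of the black rubber grip of the spare station's lever, moves with it: 70 mm from the pivot, 125 mm above the bench. The grip is a straight bar along the lever, 60 mm long (40 to 100 mm from the pivot), 14 mm wide, 20 mm high (115 to 135 mm above the bench). Free space below, down to the valve body's top at 77 mm. A steel arm 10 mm wide joins it to the hub.
- lever (a joint): Angle of the spare station's lever, rad. 0 = open: along the pipe, pointing to the station's -y. pi/2 (1.571) = closed: square across the pipe, pointing to the station's -x. Grows clockwise seen from above. Hard stops at both ends; starts 0 to 0.3. Stays where it is left; takes about 0.3 N m to turn (about 5 N at the grip).
- cap_top (a point): Centre of the top of the knurled steel cap on the spare station's outlet, moves with it. The cap is 39 mm in diameter, 30 mm high, axis vertical; its top is 121 mm above the bench at joint value 0 and 115 mm when tight, its skirt then resting on the outlet's shoulder (34 mm diameter, top at 85 mm). Free space around it; it cannot come off.
- cap (a joint): Angle of the cap on its coarse right-hand thread, rad. Grows as it is tightened, clockwise seen from above, sinking 2.5 mm per rad; hard stop, tight, at 2.4; starts 0 to 0.7, so more than one grasp is needed. Stays where it is left; takes about 0.08 N m to turn.
- meter_station: The station in use, the same in size and layout as capped_station and with the same frame, but with a glass flowmeter on its outlet instead of a cap. Its lever, alike, starts open, pointing to its -y.
- meter_lever (a joint): Angle of the other station's lever, rad, same sense and stops; starts 0 to 0.1 (open) and must stay open.
- flowmeter_top (a point): Centre of the top of the flowmeter on the station in use: an upright glass tube 26 mm in diameter between brass ends 34 mm in diameter, from 85 to 203 mm above the bench. Fixed to the station.
- jar: Small closed jar of dark plastic standing on the bench between the stations, 44 mm in diameter, 62 mm high; loose. Origin: centre of its underside, z up its axis.
There are look-alikes about, which are no part of the job. There is more than one size of the jar; the job needs the smaller. Leave any green look-alike of the capped_station alone.

How it is judged:
By the outcome, as a careful person would: the job done as asked, in the order asked, and still so for the second after the job is handed in, with the robot touching nothing.
It also fails if it takes over 66 s, if anything falls off the work surface, if the arm or the gripper's body presses on something with over 40 N, if the wrist force passes 120 N, or if a joint passes its speed limit or range.

## Robot

A 6-joint arm with a two-finger parallel gripper is mounted at the origin on the work surface. World frame = base frame: x ahead of the robot, y to its left, z up, the work surface at z = 0. Lengths are in m, angles in degrees, forces in N, time in s.
With the tool pointing down it reaches from about 0.35 to 0.875 m from the base axis. Payload 4.2 kg.
Tool frame: the origin (TCP) lies at the very end of the fingers, on their centre line; the grasp point (between the pads) lies 19 mm behind it; z points along the fingers, x is the direction in which the jaws open and shut, and the axes are right-handed (so a half turn about z gives the same grasp; the last joint's range is limited). The gripper opens to 87 mm and grips with 3 to 60 N. Pads are 19 mm wide; open, the fingers measure 117 mm over their backs; the gripper's body (75 mm by 190 mm) begins 51 mm behind the grasp point.
Start: joints at [-52.62, 22.042, 0.453, 0, -68.411, -14.817], TCP at [0.24, -0.577, 0.223] pointing down, gripper open.
Joint ranges: [-179.83, 179.83], [-69.29, 118.12], [-61.27, 80.66], [-181.25, 117.63], [-171.15, -9.14], [-177.46, 177.46]. Speed limits (degrees/s): [159.86, 159.86, 180, 180, 180, 180].

## Interface

Orientations are given as a 3x3 rotation matrix whose columns are the frame's x, y, z axes.
In Python, from station import r gives the robot as it stands.
- The arm moves only by the tool move_arm, never from a script. Its argument "series" is a list that holds one entry, the list of rows, each a list of 7 numbers: the shift along the tool's x, y, z in cm, then the turn, a rotation vector about the tool's x, y, z in degrees, then the opening, from -1 (shut) to 1 (fully open). In form: [[[dx, dy, dz, wx, wy, wz, fingers], ...]]. A call has 1 to 12 rows; each row shifts and turns the commanded pose from where the row before left it, along the tool's axes as they then stand; what a row does not reach is not made up. A row lasts 1/8 s, in which the tool goes at most 62.5 mm and 10.7 degrees, less where a joint would pass 70% of its speed; a pose out of reach is approached as far as the arm can. A call is refused whole if a number of a shift passes 6.25 or a number of a turn 10.7, either way. A call with a gripper value outside its range is refused whole. The fingers move at their own pace and stop on an object; the grip force is fixed at half the most. Time passes only in rows, so rows that do not move let the fingers close. It gives the time, the measured TCP pose, the force and the opening at its end, in the units of the state.
- r.sense(): the state, without advancing time (a new reading comes with each control period).
- r.capture(name): name is "side" or "top"; returns a dict with "color" (400x640x3 uint8, blue, green, red), "fx", "fy", "cx", "cy" (pixels), "D" ([k1, k2, p1, p2, k3] as OpenCV has them; the pictures are not rectified), "rvec" (rotation vector, rad) and "tvec" (3), from world to camera coordinates, as OpenCV has them. Camera axes: x right, y down, z forward; pixel columns grow to the right and rows downward; lengths in m; the calibration is good to about 2 mm. A picture is of the moment at which its call begins. There is no depth.
- r.finish_job(): hands the job in, once; it reports no verdict.
The state is a dict: "time_s": time; "joints": joint angles; "joint_velocities": joint speeds; "effort": joint torques, N m; "tcp_pos": TCP position; "ee_rot": TCP orientation; "wrist_force": force on the tool from outside, world axes, zero at the start; "moment": the same for the moment, N m; "gripper_width": opening from 0.0 (shut) to 1.0 (fully open).
Only numpy, scipy, OpenCV 4.12 (cv2) and the standard library are available. Lean on these libraries where they do the work, as an engineer would, in place of code of your own. Each camera call takes 0.05 s, during which the arm holds its last target.

## Working session

There is one attempt and no reset: what is moved stays moved. The work goes in short steps, Python scripts to look and compute and a tool call to move; the robot and the scene stay as the last step left them, time stands still between calls to the robot, and variables do not carry over. Pictures are saved under pics/ and viewed, and the job is handed in when it is done.

Besides the shell and the picture viewer there is one more tool, called after ">>>" as a command line: name --argument value ..., lists and objects as JSON in quotes. move_arm: Moves the arm, as the interface text tells. Its arguments: {"type":"object","properties":{"series":{"type":"array","items":{"type":"array","items":{"type":"array","items":{"type":"number"}}}}},"required":["series"]}

```bash
mkdir -p pics; ls; python3 - <<'E'
from station import r
import cv2,json
for n in("side","top"):
    c=r.capture(n); cv2.imwrite(f"pics/{n}0.png",c["color"]); print(n,{k:c[k] for k in c if k!="color"})
print(r.sense())
E
```

```text
pics
side {'fx': 433.552445077621, 'fy': 433.552445077621, 'cx': 316.2908110993973, 'cy': 198.62816645629914, 'D': array([0.00046625, 0.        , 0.        , 0.        , 0.        ]), 'rvec': array([ 1.08632514, -2.51785379,  0.9074699 ]), 'tvec': array([0.3397423 , 0.389786  , 0.94241844])}
top {'fx': 454.26983958765345, 'fy': 454.26983958765345, 'cx': 318.0805413684294, 'cy': 199.58212814014504, 'D': array([-0.11431377,  0.        ,  0.        ,  0.        ,  0.        ]), 'rvec': array([ 2.2132793 , -2.15643913,  0.03018797]), 'tvec': array([-0.01403915,  0.47584327,  1.1528779 ])}
{'time_s': 0.1, 'joints': array([-5.26203697e+01,  2.20870549e+01,  3.87724320e-01, -2.36624252e-02,
       -6.84116958e+01, -1.48175184e+01]), 'joint_velocities': array([ 0.05878058, -0.09093178,  0.17862341,  0.18961893, -0.09133776,
        0.0159845 ]), 'effort': array([ 1.68101169e-04, -3.91690135e+01,  1.87934482e+01,  4.23191741e+00,
        1.34230862e-02, -7.87185877e-05]), 'tcp_pos': array([ 0.23961537, -0.57666251,  0.2215667 ]), 'ee_rot': array([[-3.83543215e-01,  9.23522519e-01, -8.71241447e-04],
       [ 9.23520826e-01,  3.83544184e-01,  1.77292639e-03],
       [ 1.97149704e-03, -1.24615733e-04, -9.99998049e-01]]), 'wrist_force': array([-0.07235816,  0.9914961 ,  0.51629396]), 'moment': array([-0.0006211 ,  0.02686817, -0.08612337]), 'gripper_width': 0.9997841282380726}
```

View pics/top0.png

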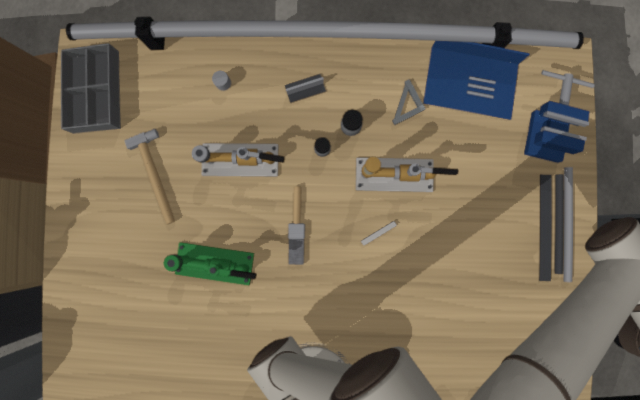

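View pics/side0.png

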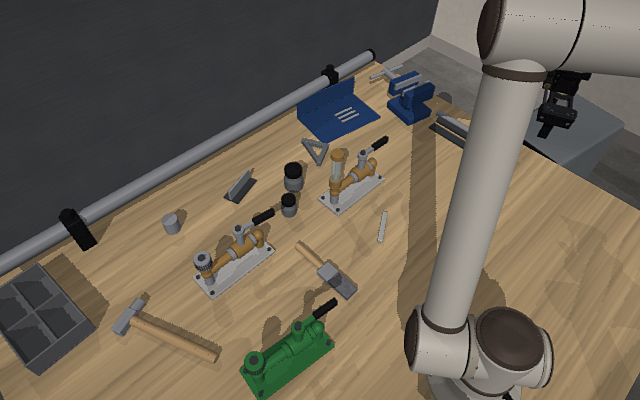

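Candidates in the top view: the steel station at (240,160) carries a grey knurled cap. The station at (395,173) has the flowmeter, and the one at (212,262) is the green look-alike. There are two jars: (322,147) is the small one and (352,122) the big one. The station at (240,160) fits the job, because it is the non-green one with a cap. I'll confirm that in an enlarged crop.

```bash
python3 - <<'E'
import cv2,numpy as np
t=cv2.imread("pics/top0.png")[125:195,180:300]; s=cv2.imread("pics/side0.png")[195:305,180:300]
t=cv2.resize(t,None,fx=6,fy=6,interpolation=cv2.INTER_CUBIC)
cv2.imwrite("pics/ct.png",t)
cv2.imwrite("pics/cs.png",cv2.resize(s,None,fx=5,fy=5,interpolation=cv2.INTER_CUBIC))
E
```

```text
(no output)
```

View pics/ct.png

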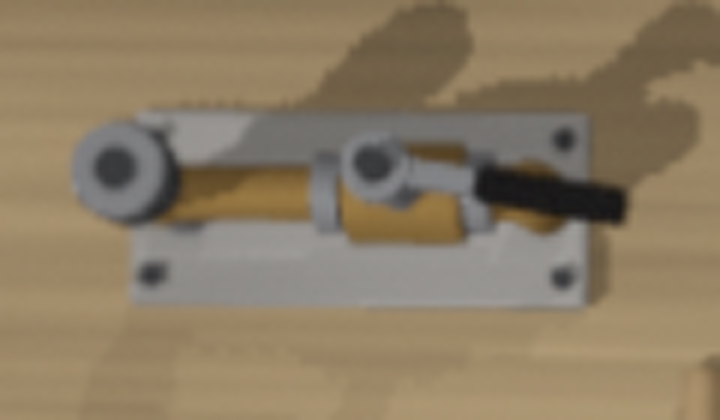

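View pics/cs.png

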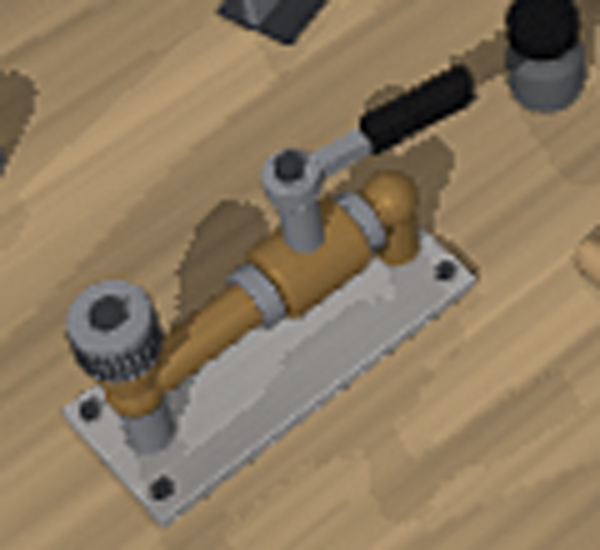

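```bash
cat > h.py <<'E'
import numpy as np,cv2
from scipy.optimize import least_squares
K={'side':(433.552445,316.29081,198.628166,[0.00046625,0,0,0,0],[1.08632514,-2.51785379,.9074699],[.3397423,.389786,.94241844]),
'top':(454.26984,318.08054,199.582128,[-.11431377,0,0,0,0],[2.2132793,-2.15643913,.03018797],[-.01403915,.47584327,1.1528779])}
def proj(n,P):
    f,cx,cy,D,rv,tv=K[n]
    return cv2.projectPoints(np.array(P,float).reshape(-1,3),np.array(rv),np.array(tv),np.array([[f,0,cx],[0,f,cy],[0,0,1.]]),np.array(D))[0].reshape(-1,2)
def at_z(n,uv,z):
    return least_squares(lambda p:(proj(n,[[p[0],p[1],z]])-uv).ravel(),[.5,0]).x
def tri(a,b):
    s=least_squares(lambda p:np.r_[(proj('top',p)-a).ravel(),(proj('side',p)-b).ravel()],[.5,0,.1]);return s.x,s.fun
def st(x,y,w,p):
    c,s=np.cos(w),np.sin(w);p=np.atleast_2d(p)
    return np.c_[x+c*p[:,0]-s*p[:,1],y+s*p[:,0]+c*p[:,1],p[:,2]]
E
python3 - <<'E'
from h import *
ct=lambda u,v:[180+(u+.5)/6-.5,125+(v+.5)/6-.5]
cs=lambda u,v:[180+(u+.5)/5-.5,195+(v+.5)/5-.5]
# station: -y is image right, +x is up
T=[((.0425,-.1,.01),ct(588,113)),((-.0425,-.1,.01),ct(588,304)),((-.0425,.1,.01),ct(130,304)),((0,.075,.120),ct(116,168))]
S=[((.0425,.1,.01),cs(66,410)),((-.0425,.1,.01),cs(165,520)),((-.0425,-.1,.01),cs(475,272)),((0,.075,.12),cs(107,313))]
def f(q):
    return np.r_[(proj('top',st(*q[:3],[a for a,_ in T]))-[b for _,b in T]).ravel(),(proj('side',st(*q[:3],[a for a,_ in S]))-[b for _,b in S]).ravel()]
s=least_squares(f,[.5,.2,0]);print(s.x,np.round(s.fun,1))
print('cap nominal',st(*s.x,[0,.075,.12]),'pivot',st(*s.x,[0,-.03,.125]))
print('cap tri',tri(ct(116,168),cs(107,313)))
print('hub tri',tri(ct(374,163),cs(290,163)))
a=at_z('top',ct(480,186),.135);b=at_z('top',ct(625,205),.125);print('grip',a,b)
d=b-st(*s.x,[0,-.03,.125])[0,:2];print('lever',-np.arctan2(d[1],d[0])-np.pi/2+s.x[2], np.hypot(*d))
print('jar',at_z('top',(322,146),.062),at_z('top',(352,118),.08))
T=[((.0425,-.1,.01),[433,158]),((-.0425,-.1,.01),[433,192]),((-.0425,.1,.01),[358,191]),((.0425,.1,.01),[357,157])]
g=lambda q:(proj('top',st(*q,[a for a,_ in T]))-[b for _,b in T]).ravel()
s=least_squares(g,[.5,-.1,0]);print('meter',s.x,np.round(s.fun,1),st(*s.x,[[0,.075,.2],[0,-.03,.125]]))
E
```

```text
[0.57802284 0.20551448 0.01717885] [ 0.5 -1.1 -0.  -0.3  0.1 -0.7  0.5 -0.7 -0.7  0.2 -0.1  0.8  0.8  1.2
  1.1  0.9]
cap nominal [[0.57673449 0.28050341 0.12      ]] pivot [[0.57853818 0.17551891 0.125     ]]
cap tri (array([0.5755307 , 0.2812766 , 0.12530133]), array([-0.48362051, -0.51901387,  0.65502669,  0.15491288]))
hub tri (array([0.5769497 , 0.1754751 , 0.13927077]), array([-0.36598381, -0.41337931,  0.54543529,  0.11503378]))
grip [0.56850091 0.13373862] [0.56369725 0.07832713]
lever 0.16870573121750065 0.09831832632723335
jar [ 0.60634576 -0.008983  ] [ 0.67420288 -0.08077597]
meter [ 0.54602439 -0.19895774  0.01625896] [ 0.8  0.5  1.  -0.7 -1.5 -0.5 -0.3  0.7] [[ 0.54480502 -0.12396766  0.2       ]
 [ 0.54651214 -0.22895378  0.125     ]]
```

The crop confirms it: a knurled grey cap at top (199,152) with its lever pointing right at (272,157). Station pose is about (0.578, 0.2055), yaw 0.017, and lever angle about 0.17. I'll lift clear first, then cross over above the flowmeter.

>>> move_arm --series '[[[0,0,-4,0,0,0,1],[0,0,-4,0,0,0,1],[0,0,-4,0,0,0,1],[3.1,3.5,0,0,0,0,1],[3.1,3.5,0,0,0,0,1],[3.1,3.5,0,0,0,0,1],[3.1,3.5,0,0,0,0,1],[3.1,3.5,0,0,0,0,1],[3.1,3.5,0,0,0,0,1],[3.1,3.5,0,0,0,0,1],[3.1,3.5,0,0,0,0,1]]]'

```text
time_s: 1.48
tcp_pos: [0.4034, -0.2391, 0.3423]
ee_rot: [[-0.384, 0.923, -0.0], [0.923, 0.384, 0.0], [0.0, -0.0, -1.0]]
wrist_force: [-0.3, -0.4, 0.2]
gripper_width: 0.999
```

>>> move_arm --series '[[[3.1,3.5,0,0,0,0,1],[3.1,3.5,0,0,0,0,1],[3.1,3.5,0,0,0,0,1],[3.1,3.5,0,0,0,0,1],[3.1,3.5,0,0,0,0,1],[3.1,3.5,0,0,0,0,1],[3.1,3.5,0,0,0,0,1],[3.1,3.5,0,0,0,0,1],[0,0,0,0,0,0,1]]]'

```text
time_s: 2.6
tcp_pos: [0.5672, 0.0983, 0.3406]
ee_rot: [[-0.387, 0.922, -0.003], [0.922, 0.387, -0.001], [0.001, -0.003, -1.0]]
wrist_force: [-0.9, 0.3, -0.3]
gripper_width: 0.997
```

>>> move_arm --series '[[[0,0,0,0,0,-9.8,1],[0,0,0,0,0,-9.8,1],[0,0,0,0,0,-9.8,1],[0,0,0,0,0,-9.8,1],[0,0,0,0,0,-9.8,1],[0,0,0,0,0,-9.8,1],[0,0,0,0,0,0,1]]]'

```text
time_s: 3.48
tcp_pos: [0.5662, 0.095, 0.3424]
ee_rot: [[-0.988, 0.153, -0.001], [0.153, 0.988, -0.0], [0.001, -0.0, -1.0]]
wrist_force: [0.3, 0.3, 0.5]
gripper_width: 0.999
```

```bash
python3 - <<'E'
from station import r
import numpy as np,cv2
s=r.sense();print(s['joints'],s['tcp_pos'],s['ee_rot'])
w=.017;lev=.17;piv=np.array([.578,.1755])
a=-np.pi/2+w-lev
g=piv+.07*np.array([np.cos(a),np.sin(a)]);d=np.r_[g,.106]-s['tcp_pos']
print('target',g,'tool shift cm',100*s['ee_rot'].T@d,'lever dir deg',np.degrees(a))
E
```

```text
[ 2.56845514e+01  1.37394060e+01  5.50525587e+00 -7.99991907e-03
 -8.17978420e+01 -3.44741980e+01] [0.56620012 0.09503239 0.34244221] [[-9.88252808e-01  1.52826927e-01 -5.63093356e-04]
 [ 1.52827015e-01  9.88252948e-01 -1.17463120e-04]
 [ 5.38527141e-04 -2.02139135e-04 -9.99999835e-01]]
target [0.56733174 0.10631772] tool shift cm [ 0.04790496  1.13734983 23.64402093] lever dir deg -98.7662542655016
```

>>> move_arm --series '[[[0,1.1,4,0,0,0,1],[0,0,4,0,0,0,1],[0,0,4,0,0,0,1],[0,0,4,0,0,0,1],[0,0,4,0,0,0,1],[0,0,2,0,0,0,1],[0,0,1.6,0,0,0,1],[0,0,0,0,0,0,1]]]'

```text
time_s: 4.47
tcp_pos: [0.5677, 0.1062, 0.1056]
ee_rot: [[-0.988, 0.152, -0.002], [0.152, 0.988, -0.001], [0.002, -0.001, -1.0]]
wrist_force: [0.0, -0.2, -0.7]
gripper_width: 1.0
```

```bash
python3 - <<'E'
from station import r
import cv2
s=r.sense();print(s['tcp_pos'],s['wrist_force'])
c=r.capture("side")["color"];cv2.imwrite("pics/s1.png",cv2.resize(c[130:300,170:340],None,fx=3.5,fy=3.5,interpolation=2))
E
```

```text
[0.5676912  0.10619267 0.10563338] [ 0.02423788 -0.2048045  -0.73131036]
```

View pics/s1.png

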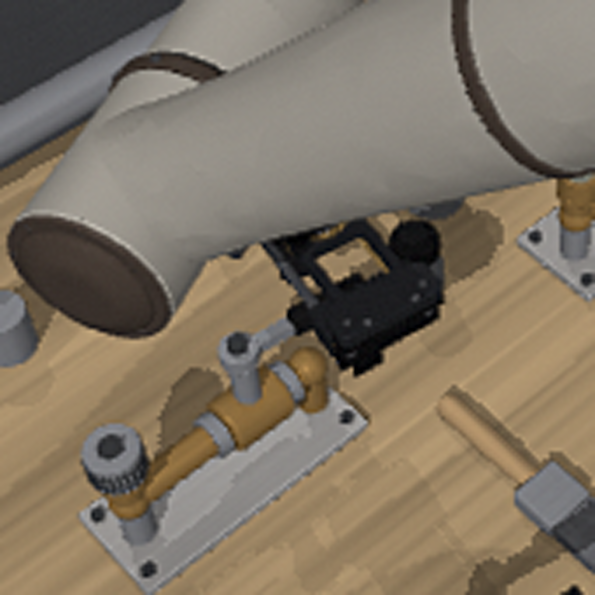

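>>> move_arm --series '[[[0,0,0,0,0,0,-0.5],[0,0,0,0,0,0,-0.5],[0,0,0,0,0,0,-0.5],[0,0,0,0,0,0,-0.5],[0,0,0,0,0,0,-0.5]]]'

```text
time_s: 5.15
tcp_pos: [0.5683, 0.1066, 0.1066]
ee_rot: [[-0.989, 0.15, 0.0], [0.15, 0.989, 0.0], [-0.0, 0.0, -1.0]]
wrist_force: [-0.2, 0.0, -0.6]
gripper_width: 0.518
```

>>> move_arm --series '[[[0.73,0.038,0,0,0,6,-0.5],[0.73,0.038,0,0,0,6,-0.5],[0.73,0.038,0,0,0,6,-0.5],[0.73,0.038,0,0,0,6,-0.5],[0.73,0.038,0,0,0,6,-0.5],[0.73,0.038,0,0,0,6,-0.5],[0,0,0,0,0,0,-0.5]]]'

```text
time_s: 6.02
tcp_pos: [0.5295, 0.1256, 0.1066]
ee_rot: [[-0.712, 0.702, -0.0], [0.702, 0.712, -0.001], [-0.0, -0.001, -1.0]]
wrist_force: [0.3, -0.8, -0.4]
gripper_width: 0.252
```

>>> move_arm --series '[[[0.73,0.038,0,0,0,6,-0.5],[0.73,0.038,0,0,0,6,-0.5],[0.73,0.038,0,0,0,6,-0.5],[0.73,0.038,0,0,0,6,-0.5],[0.73,0.038,0,0,0,6,-0.5],[0.73,0.038,0,0,0,6,-0.5],[0.73,0.038,0,0,0,6,-0.5],[0,0,0,0,0,0,-0.5]]]'

```text
time_s: 7.02
tcp_pos: [0.5083, 0.1711, 0.1062]
ee_rot: [[-0.061, 0.998, -0.002], [0.998, 0.061, -0.001], [-0.001, -0.002, -1.0]]
wrist_force: [-1.1, -2.2, -0.2]
gripper_width: 0.252
```

```bash
python3 - <<'E'
from station import r
import cv2
s=r.sense();print(s['tcp_pos'],s['wrist_force'],s['moment'])
c=r.capture("side")["color"];cv2.imwrite("pics/s2.png",cv2.resize(c[130:300,170:340],None,fx=3.5,fy=3.5,interpolation=2))
E
```

```text
[0.50829285 0.17105714 0.10620107] [-1.11457117 -2.23157996 -0.21655604] [-0.77844499  0.39241721  0.0490287 ]
```

View pics/s2.png

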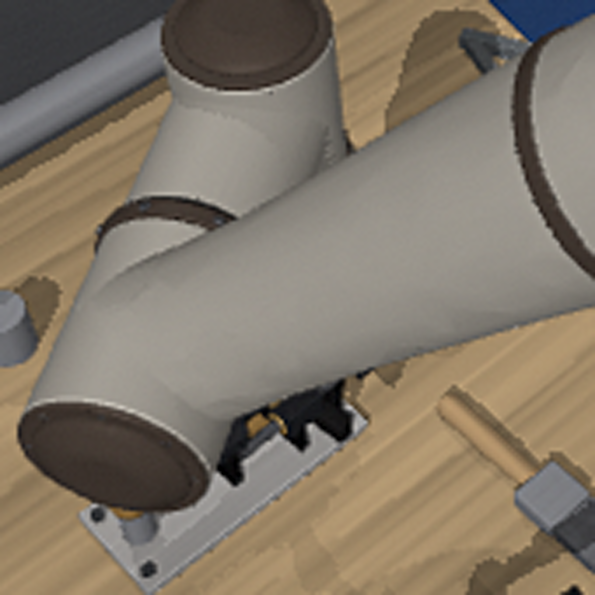

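>>> move_arm --series '[[[0.36,0.01,0,0,0,2,-0.5],[0.36,0.01,0,0,0,2,-0.5],[0,0,0,0,0,0,-0.5]]]'

```text
time_s: 7.45
tcp_pos: [0.5081, 0.178, 0.1061]
ee_rot: [[0.009, 1.0, -0.002], [1.0, -0.009, -0.001], [-0.001, -0.002, -1.0]]
wrist_force: [-2.7, -4.6, 1.5]
gripper_width: 0.25
```

>>> move_arm --series '[[[0.3,0,0,0,0,0,-0.5],[0,0,0,0,0,0,-0.5]]]'

```text
time_s: 7.7
tcp_pos: [0.5078, 0.1798, 0.1061]
ee_rot: [[0.009, 1.0, -0.003], [1.0, -0.009, -0.003], [-0.003, -0.003, -1.0]]
wrist_force: [-2.1, -7.2, 1.6]
gripper_width: 0.255
```

>>> move_arm --series '[[[0.3,0,0,0,0,0,-0.5],[0,0,0,0,0,0,-0.5]]]'

```text
time_s: 7.95
tcp_pos: [0.5077, 0.1801, 0.106]
ee_rot: [[0.009, 1.0, -0.005], [1.0, -0.009, -0.008], [-0.008, -0.005, -1.0]]
wrist_force: [1.1, -15.5, 1.8]
gripper_width: 0.254
```

>>> move_arm --series '[[[0.3,0,0,0,0,0,-0.5],[0,0,0,0,0,0,-0.5]]]'

```text
time_s: 8.2
tcp_pos: [0.5076, 0.1803, 0.1059]
ee_rot: [[0.009, 1.0, -0.007], [1.0, -0.009, -0.013], [-0.013, -0.007, -1.0]]
wrist_force: [4.3, -23.8, 2.6]
gripper_width: 0.256
```

The lever is hard against its stop: 24 N of force and no more travel. I'll back off, open the fingers and rise.

>>> move_arm --series '[[[-0.5,0,0,0,0,0,-0.5],[-0.5,0,0,0,0,0,0],[0,0,0,0,0,0,1],[0,0,0,0,0,0,1],[0,0,0,0,0,0,1],[0,0,0,0,0,0,1],[0,0,-2,0,0,0,1],[0,0,-4,0,0,0,1],[0,0,-4,0,0,0,1],[0,0,-4,0,0,0,1],[0,0,0,0,0,0,1]]]'

```text
time_s: 9.57
tcp_pos: [0.5106, 0.1788, 0.2503]
ee_rot: [[0.01, 1.0, 0.007], [1.0, -0.011, 0.004], [0.004, 0.007, -1.0]]
wrist_force: [0.3, -0.0, -0.7]
gripper_width: 0.997
```

```bash
python3 - <<'E'
from station import r
import cv2,numpy as np
s=r.sense();print(s['tcp_pos'],s['wrist_force'],s['joints'])
a=r.capture("side")["color"];b=r.capture("top")["color"]
a=cv2.resize(a[130:330,170:340],None,fx=3,fy=3,interpolation=2)
cv2.imwrite("pics/s3.png",a);cv2.imwrite("pics/t3.png",cv2.resize(b[115:205,170:300],None,fx=5,fy=5,interpolation=2))
E
```

```text
[0.51064495 0.17882428 0.25034829] [ 0.34902414 -0.02304593 -0.66333738] [ 3.65083345e+01  1.24873043e+01 -9.14235166e+00  5.43581152e-02
 -6.78971154e+01 -1.27129847e+02]
```

View pics/s3.png

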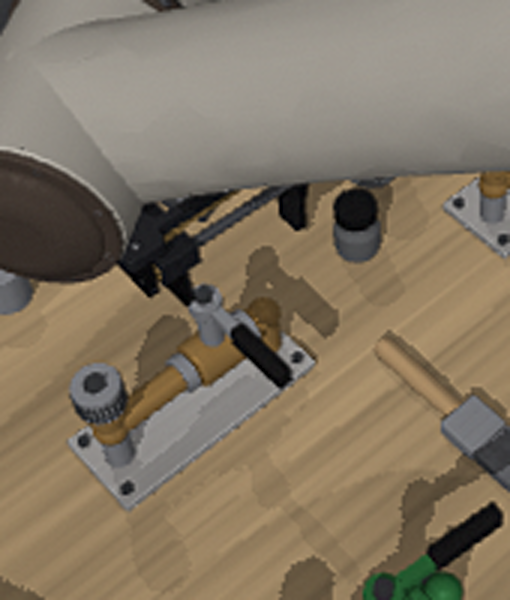

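View pics/t3.png

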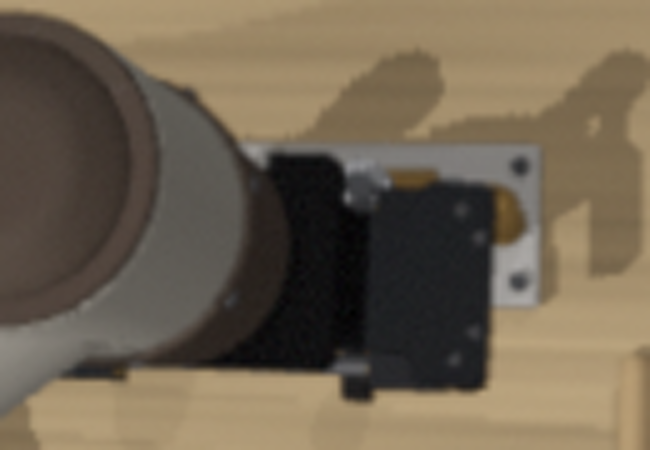

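>>> move_arm --series '[[[3.4,2.15,0,0,0,0,1],[3.4,2.15,0,0,0,0,1],[3.4,2.15,0,0,0,0,1],[0,0,0,0,0,-10,1],[0,0,0,0,0,-10,1],[0,0,0,0,0,-10,1],[0,0,0,0,0,-10,1],[0,0,0,0,0,-10,1],[0,0,0,0,0,-10,1],[0,0,0,0,0,-10,1],[0,0,0,0,0,-10,1]]]'

```text
time_s: 11.05
tcp_pos: [0.5738, 0.2787, 0.2442]
ee_rot: [[-0.984, 0.179, -0.003], [0.179, 0.984, -0.002], [0.003, -0.003, -1.0]]
wrist_force: [-0.9, -0.2, 0.4]
gripper_width: 0.997
```

>>> move_arm --series '[[[0,0,0,0,0,-10,1],[0,0,0,0,0,-10,1],[0,0,0,0,0,-10,1],[0,0,0,0,0,-10,1],[0,0,0,0,0,-10,1],[0,0,0,0,0,-10,1],[0,0,0,0,0,-10,1],[0,0,0,0,0,0,1]]]'

```text
time_s: 12.05
tcp_pos: [0.5739, 0.2788, 0.2445]
ee_rot: [[-0.511, -0.859, -0.003], [-0.859, 0.511, -0.002], [0.003, 0.002, -1.0]]
wrist_force: [0.5, -0.0, -0.4]
gripper_width: 1.002
```

```bash
python3 - <<'E'
from station import r
import cv2,numpy as np
from h import *
s=r.sense();print(s['tcp_pos'],s['joints'])
print(s['ee_rot'], 'shift cm',100*s['ee_rot'].T@(np.array([.576,.281,.093])-s['tcp_pos']))
q=(.578,.2055,.017)
print('pred grip ends side', proj('side',st(*q,[[-.04,-.03,.135],[-.1,-.03,.125]])),'top',proj('top',st(*q,[[-.04,-.03,.135],[-.1,-.03,.135]])))
a=r.capture("side")["color"];b=r.capture("top")["color"]
cv2.imwrite("pics/s4.png",cv2.resize(a[180:310,170:300],None,fx=4.5,fy=4.5,interpolation=2));cv2.imwrite("pics/t4.png",cv2.resize(b[115:205,170:300],None,fx=6,fy=6,interpolation=2))
E
```

```text
[0.57393585 0.27877996 0.24453487] [ 4.03990864e+01  2.26827837e+01  4.62562955e+00 -2.59687098e-02
 -7.21457294e+01  1.88568867e+01]
[[-0.51131879 -0.85938596 -0.0029762 ]
 [-0.85938511  0.5113251  -0.00196637]
 [ 0.00321168  0.00155226 -0.99999364]] shift cm [-0.34499888 -0.08739651 15.15233972]
pred grip ends side [[248.71235893 238.14094815]
 [265.90989641 256.42400975]] top [[241.54396    168.06250644]
 [241.03709685 193.89488345]]
```

View pics/s4.png

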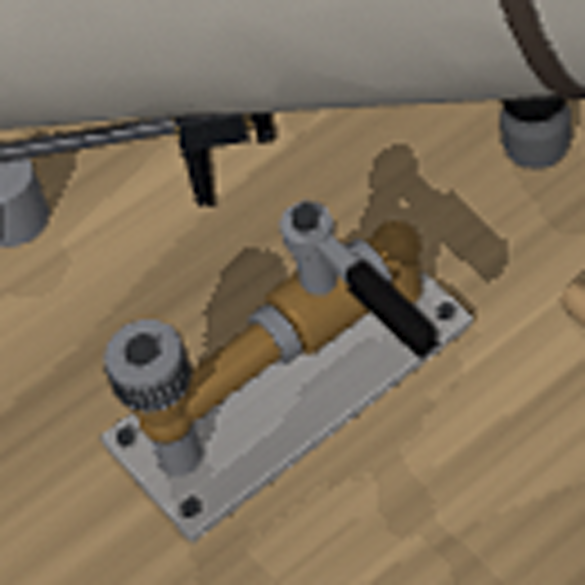

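View pics/t4.png

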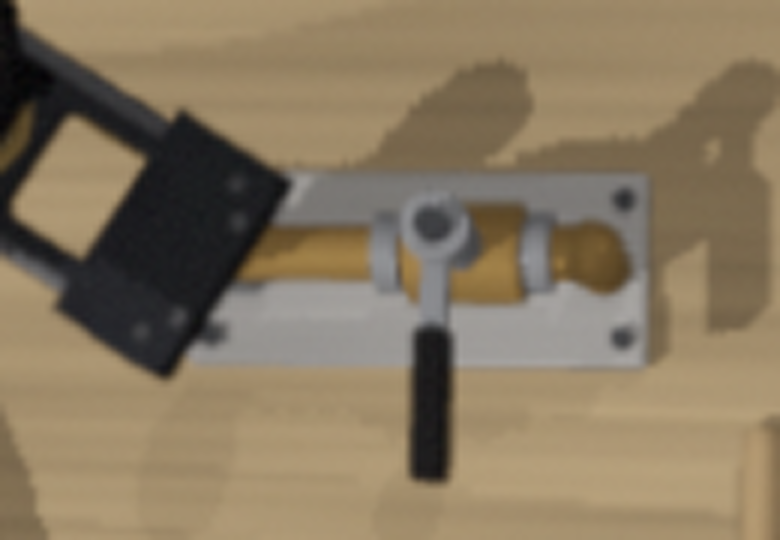

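The lever is square across the pipe. Its tip is at top (241.6,194.6), against a predicted (241.0,193.9) for closed. Now down onto the cap.

>>> move_arm --series '[[[-0.34,-0.09,3,0,0,0,1],[0,0,3,0,0,0,1],[0,0,3,0,0,0,1],[0,0,3,0,0,0,1],[0,0,2,0,0,0,1],[0,0,1,0,0,0,1],[0,0,0,0,0,0,1]]]'

```text
time_s: 13.02
tcp_pos: [0.5769, 0.2813, 0.0959]
ee_rot: [[-0.51, -0.86, -0.001], [-0.86, 0.51, -0.001], [0.001, 0.0, -1.0]]
wrist_force: [-0.4, 0.0, 0.3]
gripper_width: 1.003
```

```bash
python3 - <<'E'
from station import r
import cv2
s=r.sense();print(s['tcp_pos'],s['wrist_force'])
a=r.capture("side")["color"]
cv2.imwrite("pics/s5.png",cv2.resize(a[200:320,150:290],None,fx=5,fy=5,interpolation=2))
E
```

```text
[0.57687059 0.28133932 0.09593148] [-0.40010118  0.02598078  0.29236701]
```

View pics/s5.png

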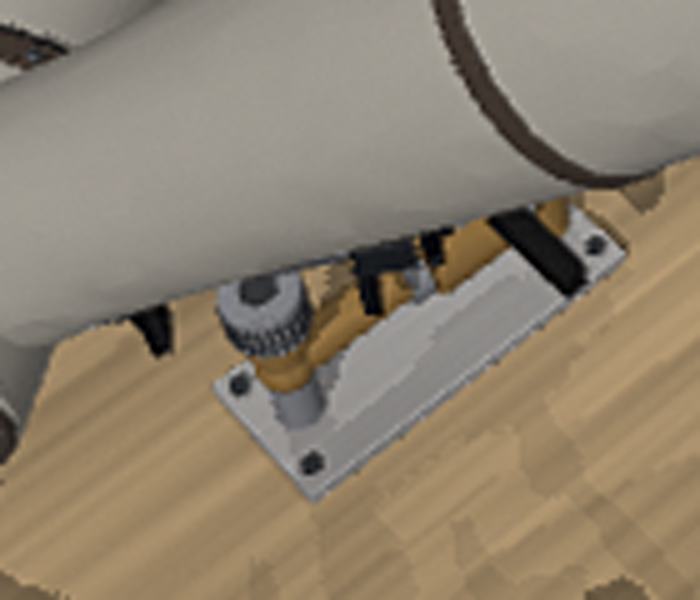

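The two fingertips, at (155,330) and (372,290) in the crop, straddle the cap at (260,310). I'll close the fingers.

>>> move_arm --series '[[[0,0,0.2,0,0,0,-1],[0,0,0,0,0,0,-1],[0,0,0,0,0,0,-1],[0,0,0,0,0,0,-1],[0,0,0,0,0,0,-1],[0,0,0,0,0,0,-1]]]'

```text
time_s: 13.82
tcp_pos: [0.577, 0.2815, 0.0946]
ee_rot: [[-0.51, -0.86, -0.0], [-0.86, 0.51, -0.0], [0.0, 0.0, -1.0]]
wrist_force: [-0.4, -1.1, 0.4]
gripper_width: 0.439
```

>>> move_arm --series '[[[0,0,0.035,0,0,8,-1],[0,0,0.035,0,0,8,-1],[0,0,0.035,0,0,8,-1],[0,0,0.035,0,0,8,-1],[0,0,0.035,0,0,8,-1],[0,0,0.035,0,0,8,-1],[0,0,0.035,0,0,8,-1],[0,0,0.035,0,0,8,-1],[0,0,0.035,0,0,8,-1],[0,0,0.035,0,0,8,-1]]]'

```text
time_s: 15.08
tcp_pos: [0.5761, 0.2811, 0.091]
ee_rot: [[-0.934, 0.357, -0.002], [0.357, 0.934, -0.001], [0.001, -0.002, -1.0]]
wrist_force: [-3.4, -0.2, 2.2]
gripper_width: 0.439
```

```bash
cat > sn.py <<'E'
from station import r
import numpy as np
s=r.sense();print(s['tcp_pos'],s['wrist_force'],s['moment'],s['joints'][5],s['effort'][5],np.degrees(np.arctan2(s['ee_rot'][1,0],s['ee_rot'][0,0]))%360,s['gripper_width'])
E
python3 sn.py
```

```text
[0.57611976 0.28109673 0.09102813] [-3.37258472 -0.21459363  2.16208767] [-0.02975076  0.84399722  0.10657351] -61.30267300998992 0.650431215763092 159.1108539468079 0.4392118754885014
```

>>> move_arm --series '[[[0,0,0.022,0,0,5,-1],[0,0,0.022,0,0,5,-1],[0,0,0.022,0,0,5,-1],[0,0,0,0,0,0,-1]]]'

```text
time_s: 15.58
tcp_pos: [0.576, 0.2812, 0.0904]
ee_rot: [[-0.813, 0.582, -0.002], [0.582, 0.813, -0.001], [0.001, -0.002, -1.0]]
wrist_force: [-4.8, -0.6, 2.2]
gripper_width: 0.441
```

```bash
python3 sn.py
```

```text
[0.57598012 0.28122253 0.09038751] [-4.84469101 -0.64827946  2.18869398] [ 0.02868703  1.29144777 -0.0941878 ] -76.01049228644051 -0.04498876165598631 144.39866962431665 0.44083575178675405
```

>>> move_arm --series '[[[0,0,0.022,0,0,5,-1],[0,0,0.022,0,0,5,-1],[0,0,0,0,0,0,-1]]]'

```text
time_s: 15.95
tcp_pos: [0.5759, 0.2813, 0.0899]
ee_rot: [[-0.7, 0.714, -0.002], [0.714, 0.7, -0.001], [0.001, -0.002, -1.0]]
wrist_force: [-4.6, 0.9, 3.4]
gripper_width: 0.442
```

```bash
python3 sn.py
```

```text
[0.57589627 0.28127535 0.08988237] [-4.56741767  0.86519758  3.43624569] [ 0.11863515  1.58638119 -0.03764086] -85.94643890952297 -0.021894643432460725 134.45892273521542 0.44191671576224145
```

>>> move_arm --series '[[[0,0,0.022,0,0,5,-1],[0,0,0.022,0,0,5,-1]]]'

```text
time_s: 16.2
tcp_pos: [0.5758, 0.2814, 0.0895]
ee_rot: [[-0.564, 0.825, -0.002], [0.825, 0.564, -0.001], [0.001, -0.002, -1.0]]
wrist_force: [-5.8, 0.3, 4.5]
gripper_width: 0.439
```

```bash
python3 sn.py
```

```text
[0.57582246 0.28139084 0.08946016] [-5.76771633  0.33316239  4.45916957] [0.22191053 1.74879567 0.09043893] -96.05132682166473 0.38323257118463516 124.36089846545893 0.43877202570471846
```

>>> move_arm --series '[[[0,0,0.022,0,0,5,-1],[0,0,0.022,0,0,5,-1]]]'

```text
time_s: 16.45
tcp_pos: [0.5758, 0.2815, 0.0891]
ee_rot: [[-0.413, 0.911, -0.002], [0.911, 0.413, -0.001], [0.0, -0.002, -1.0]]
wrist_force: [-7.2, 1.2, 4.0]
gripper_width: 0.438
```

```bash
python3 sn.py
```

```text
[0.57577678 0.28150399 0.08906045] [-7.16838969  1.20254721  3.95907451] [0.27230688 1.82335956 0.04955353] -106.05029632295765 0.38245199248194695 114.36766162877349 0.4380940034699527
```

>>> move_arm --series '[[[0,0,0.022,0,0,5,-1],[0,0,0.022,0,0,5,-1]]]'

```text
time_s: 16.7
tcp_pos: [0.5774, 0.2821, 0.089]
ee_rot: [[-0.251, 0.968, 0.001], [0.968, 0.251, 0.0], [-0.0, 0.002, -1.0]]
wrist_force: [-3.0, 0.1, 1.6]
gripper_width: 0.442
```

```bash
python3 sn.py
```

```text
[0.57739937 0.28210166 0.08901584] [-2.96613023  0.14599914  1.56067869] [0.10545883 0.38908633 0.71159353] -115.92456510121914 -0.3340164106339216 104.56197436861277 0.44246276187966316
```

>>> move_arm --series '[[[0,0,0.01,0,0,4,-1],[0,0,0,0,0,4,-1]]]'

```text
time_s: 16.95
tcp_pos: [0.5786, 0.2821, 0.0891]
ee_rot: [[-0.115, 0.993, 0.004], [0.993, 0.115, 0.001], [0.0, 0.004, -1.0]]
wrist_force: [0.1, -0.8, 0.8]
gripper_width: 0.441
```

```bash
python3 sn.py
```

```text
[0.57864531 0.28210894 0.08909311] [ 0.05678257 -0.82339062  0.81845722] [-0.04960866 -0.28605415  0.85415282] -123.88883434040082 -0.44910659082233906 96.60315629462892 0.44141488974518583
```

Torque rose from 0.1 to 0.85 N m, and z stopped changing after about 2.3 rad, so the cap looks tight. I'll check that with a second grasp at another angle.

>>> move_arm --series '[[[0,0,0,0,0,0,1],[0,0,0,0,0,0,1],[0,0,0,0,0,0,1],[0,0,0,0,0,0,1],[0,0,0,0,0,-10,1],[0,0,0,0,0,-10,1],[0,0,0,0,0,-10,1],[0,0,0,0,0,-10,1],[0,0,0,0,0,-10,1],[0,0,0,0,0,-10,1],[0,0,0,0,0,0,1]]]'

```text
time_s: 18.32
tcp_pos: [0.5771, 0.2815, 0.0885]
ee_rot: [[-0.915, 0.403, -0.0], [0.403, 0.915, 0.0], [0.0, 0.0, -1.0]]
wrist_force: [0.8, -0.6, 0.4]
gripper_width: 0.999
```

```bash
python3 sn.py;python3 - <<'E'
from station import r
import cv2
a=r.capture("side")["color"]
cv2.imwrite("pics/s6.png",cv2.resize(a[200:320,150:290],None,fx=5,fy=5,interpolation=2))
E
```

```text
[0.57707871 0.28151596 0.08850774] [ 0.77072706 -0.59827745  0.38922287] [ 0.0405316   0.08025109 -0.0357241 ] -64.15669965117038 0.3009241260588169 156.25757587234895 0.9993038368988766
```

View pics/s6.png

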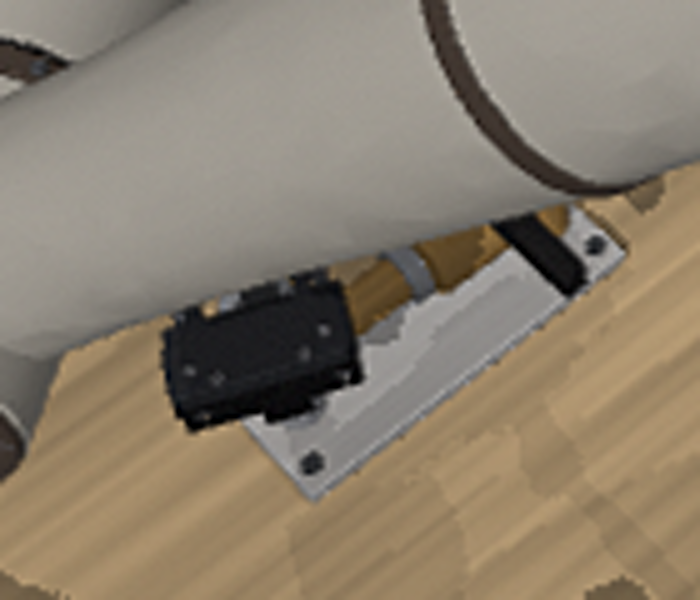

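>>> move_arm --series '[[[0,0,0,0,0,0,-1],[0,0,0,0,0,0,-1],[0,0,0,0,0,0,-1],[0,0,0,0,0,0,-1],[0,0,0,0,0,0,-1],[0,0,0,0,0,0,-1],[0,0,0,0,0,5,-1]]]'

```text
time_s: 19.25
tcp_pos: [0.576, 0.2812, 0.0885]
ee_rot: [[-0.878, 0.479, -0.002], [0.479, 0.878, -0.002], [0.001, -0.003, -1.0]]
wrist_force: [-4.6, -3.4, 2.6]
gripper_width: 0.442
```

```bash
python3 sn.py
```

```text
[0.57603062 0.28120042 0.08847307] [-4.63382436 -3.44589409  2.59200504] [-0.82145411  1.32321945  0.7444002 ] -69.05211655684467 -0.30495121143758297 151.40996698799518 0.44174297900604015
```

>>> move_arm --series '[[[0,0,0,0,0,5,-1],[0,0,0,0,0,5,-1],[0,0,0,0,0,5,-1]]]'

```text
time_s: 19.62
tcp_pos: [0.5758, 0.2812, 0.0886]
ee_rot: [[-0.724, 0.69, -0.002], [0.69, 0.724, -0.002], [0.0, -0.003, -1.0]]
wrist_force: [-3.4, 0.1, 2.0]
gripper_width: 0.441
```

```bash
python3 sn.py
```

```text
[0.57579684 0.28119529 0.08857318] [-3.42939706  0.13441014  2.03216102] [0.11542243 1.26950167 0.87257786] -84.0795234141463 -0.29304759576916695 136.38179030673325 0.441460864259841
```

The second grasp met 0.74 N m within 5° and slipped at 0.87, so the cap is tight. I'll release and retreat.

>>> move_arm --series '[[[0,0,0,0,0,0,1],[0,0,0,0,0,0,1],[0,0,0,0,0,0,1],[0,0,0,0,0,0,1],[0,0,-2,0,0,0,1],[0,0,-4,0,0,0,1],[0,0,-4,0,0,0,1],[0,0,-4,0,0,0,1],[0,0,-4,0,0,0,1],[0,0,-4,0,0,0,1],[0,0,-4,0,0,0,1],[0,0,0,0,0,0,1]]]'

```text
time_s: 21.12
tcp_pos: [0.5783, 0.2819, 0.353]
ee_rot: [[-0.724, 0.69, 0.007], [0.69, 0.724, 0.005], [-0.002, 0.008, -1.0]]
wrist_force: [0.1, -0.7, 1.3]
gripper_width: 0.999
```

```bash
python3 sn.py;python3 - <<'E'
from station import r
import cv2
from h import *
a=r.capture("side")["color"];b=r.capture("top")["color"]
cv2.imwrite("pics/s7.png",a);cv2.imwrite("pics/t7.png",b)
cv2.imwrite("pics/s7c.png",cv2.resize(a[195:305,180:300],None,fx=5,fy=5,interpolation=2))
q=(.578,.2055,.017)
for z in(.121,.118,.115):print(z,(proj('side',st(*q,[0,.075,z]))-[180,195])*5)
E
```

```text
[0.5783457  0.28194406 0.35300285] [ 0.10054868 -0.65469888  1.26998879] [-0.00560992  0.0379284   0.0273596 ] -84.04041750417555 -0.0002415979361103382 136.369901207029 0.9987809724501122
0.121 [[110.03768569 314.11054787]]
0.118 [[111.2887004  317.58883242]]
0.115 [[112.53383849 321.05078284]]
```

View pics/s7.png

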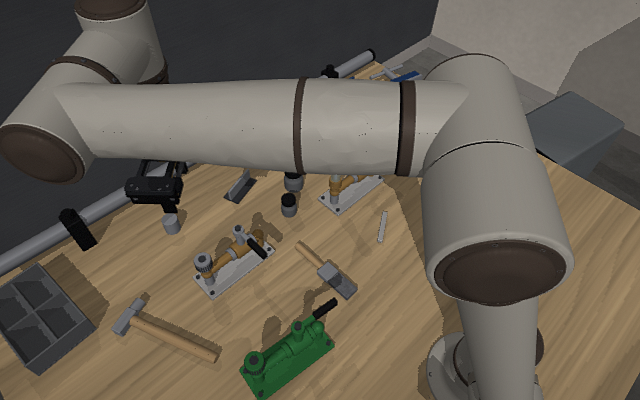

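View pics/t7.png

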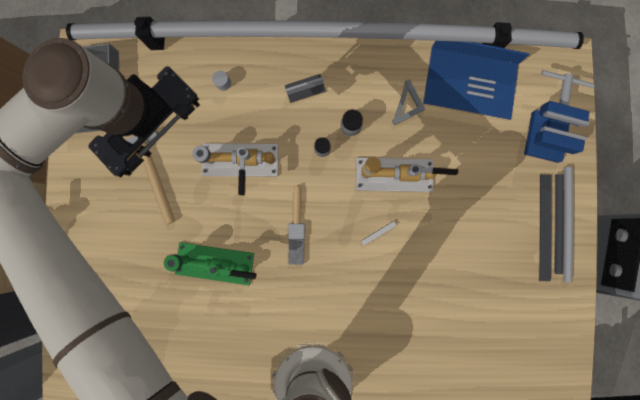

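View pics/s7c.png

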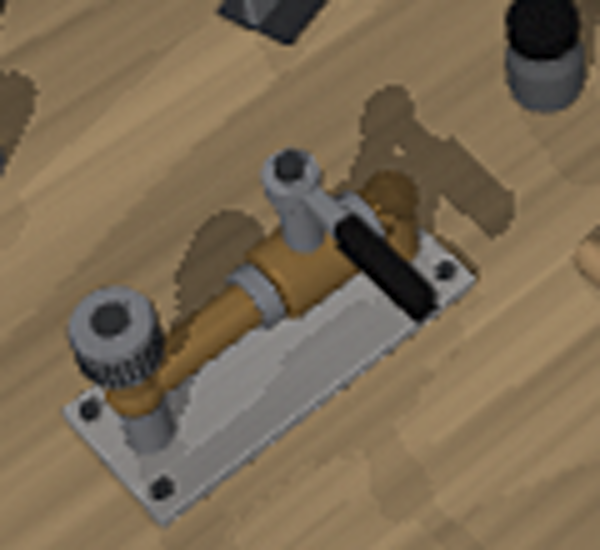

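Side view: the cap centre moved from v=313 to about v=320, roughly 6 mm down. The lever lies square across the pipe. In the top view, the small jar at (322,147) and the meter lever at (445,171) are unchanged. Handing in.

```bash
python3 -c "
from station import r
print(r.finish_job())"
```

```text
the job is handed in; nothing more can be done
None
```

The spare outlet is out of service: I closed its lever first, then screwed the cap down until it stopped. I handed the job in at about 21 s on the robot's clock.

- **Lever:** I pushed it to its hard stop, where the force rose to 24 N with no further travel. In the top picture, taken before the cap work, its tip was within 1 px of the predicted closed position. The final pictures still show it square across the pipe.
- **Cap:** One grasp turned it about 2.3 rad, then the torque jumped from about 0.1 to 0.85 N m and the fingers slipped. A second grasp at another angle met 0.74 N m within 5° and also slipped, so the cap is at its stop. The picture shows it about 6 mm lower than at the start, consistent with tight.
- **Everything else:** In the final pictures the flowmeter station's lever is still open. The small jar is upright in its original place, and the green look-alike has not moved. The flowmeter looks unmoved from above, but in the side view the arm hides its upper part. The gripper ended open and clear of everything at 0.35 m.

No check failed or disagreed beyond 1–2 px of camera error.

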